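# Slide the glue bottle home into its bay

### The job

Push the tall glue bottle across the bench, low on its body with the fingertips so that it stays upright, into the empty metal bay until it rests against the bay's back wall, then take the hand away. Do not take it between the fingers or lift it, and leave the jar in the other bay, the tin, the padlock and the tape measure where they are.

Things in the scene. Friction and masses are not known exactly. Their poses are not given: they have to be found in the camera images.
- bottle: tall glue bottle, loose, upright: body 53 mm diameter, straight up to 62 mm, shoulder narrowing to 18 mm diameter at 84 mm, collar 22 mm diameter to 96 mm, then a slim nozzle (12 to 6 mm) to 180 mm; 0.2 to 0.4 kg. Origin: centre of its underside, z up. Slides upright if pushed below about 35 mm. An upright hand can hit the nozzle: lean it back 20 degrees or more so that the fingertips lead.
- bay_free: the empty bay: a U of 8 mm bare metal walls, 32 mm high, screwed to the bench, no floor (the bench goes through). Inside it is 72 mm wide and 36 mm deep, so a bottle stands partly out of it. Origin: on the bench, where the axis of a bottle of 55 mm diameter pushed home stands. x points into the bay, at its back wall (inner face at x = +27.5 mm); the mouth opens to -x and the side walls end at x = -12.5 mm; y is across (inner faces at +-36 mm).
- bay_jar: the other bay, same shape, size and axes; a jar stands in it. The two bays are about 13 cm apart, one nearer the robot and one farther off (either may be the empty one), their mouths to the robot's right (x points to its left, +y) within 0.2 rad.
- jar: glass jar of nails with a lid, 60 mm diameter, 76 mm tall, standing in the other bay; leave alone. Origin: centre of its underside.
- tin: white tin, 70 mm diameter, 75 mm tall, standing loose on the bench behind the bays' back walls; leave alone. Origin: centre of its underside.
- padlock_1: brass padlock lying on the far side of the work, 75 x 45 x 20 mm; leave alone. Origin: centre of its underside.
- tape: tape measure standing loose on the far side of the work, 37 x 78 x 62 mm; leave alone. Origin: centre of its underside.
Things that resemble listed ones, but are neither listed nor needed, are in the scene too. What is meant by the bottle is not pink, and is the larger of those in its own colour.

How it is judged (in metres and radians):
At the end, for the whole second after the job is handed in: The glue bottle stands upright (within 0.08 rad) and still on the bench, between the walls of the empty bay and within 6 mm of home against its back wall; the jar has moved less than 12 mm and the tin, padlock and tape measure less than 15 mm (x of bottle in the frame of bay_free between -0.006 and 0.006 m and y of bottle in the frame of bay_free between -0.014 and 0.014 m and angle between bottle's own z axis and vertical below 0.08 rad and height (world z) of bottle below 0.006 m and linear speed of bottle below 0.02 m/s and distance of jar from where it was at the start of the episode below 0.012 m and distance of each of tin, padlock_1, tape from where it was at the start of the episode below 0.015 m); the robot touches nothing.
It fails at once if the glue bottle is tipped or leans far over (angle between bottle's own z axis and vertical above 0.35 rad).
It fails at once if the glue bottle is lifted off the bench (height (world z) of bottle above 0.014 m).
It fails at once if the glue bottle is taken between the fingers (horizontal distance between the grasp point and bottle below 0.012 m and height (world z) of the grasp point below 0.17 m).
It fails at once if the fingers push the glue bottle high up, on its shoulder or nozzle (contact force between the fingers and bottle above 0.5 N and height (world z) of the grasp point above 0.1 m).
It fails at once if the jar, the tin, the padlock or the tape measure is disturbed (distance of jar from where it was at the start of the episode above 0.012 m or distance of any of padlock_1, tin, tape from where it was at the start of the episode above 0.015 m).
It also fails if it takes over 45 s, if anything falls off the work surface, if the arm or the gripper's body presses on something with over 40 N, if the wrist force passes 120 N, or if a joint passes its speed limit or range.

### The arm

A 6-joint arm with a two-finger parallel gripper is mounted at the origin on a cart in front of the work surface, level with it; the furniture and walls round the work are solid. World frame = base frame: x ahead of the robot, y to its left, z up, the work surface at z = 0. Lengths are in mm, angles in rad, forces in N, time in s.
With the tool pointing down it reaches from about 350 to 975 mm from the base axis. Payload 7.1 kg.
Tool frame: the origin (TCP) lies at the very end of the fingers, on their centre line; the grasp point (between the pads) lies 19 mm behind it; z points along the fingers, y is the line along which they close (so a half turn about z gives the same grasp; the last joint's range is limited). The gripper opens to 88 mm and grips with 3 to 60 N. Pads are 20 mm wide; open, the fingers measure 115 mm over their backs; the gripper's body (75 mm by 178 mm) begins 61 mm behind the grasp point.
Start: joints at [-1.2, 0.423, 1.63, -0, 1.089, -0.019], TCP at [237.518, -578.092, 222.675] pointing down, gripper open.
Joint ranges: [-3, 3], [-0.9, 2.11], [0.09, 2.58], [-1.31, 4.45], [0.11, 2.69], [-2.54, 2.54]. Speed limits (rad/s): [2.39, 2.39, 3.01, 3.14, 3.14, 3.14].

### API

Orientations are given as a rotation vector (axis times angle).
In Python, from workcell import * gives the robot as it stands.
- The arm moves only by the tool step_arm, never from a script. Its argument "deltas" is a list of rows, each a list of 3 entries, a list of its own where there are three numbers: the shift along the tool's x, y, z in units of 300 mm (1.0 is 300 mm), then the turn, a rotation vector about the tool's x, y, z in units of 1.5 rad (1.0 is 1.5 rad), then the gripper command: -1 is shut, 1 is fully open, values between are in proportion. In form: [[[dx, dy, dz], [rx, ry, rz], gripper], ...]. A call has 1 to 20 rows; each row is the pose to reach, as a shift and turn from the pose commanded when the call began, along the tool's axes at that moment; what a row does not reach only later rows make up. A row lasts 1/12 s, in which the tool goes at most 41.7 mm and 7.16 degrees, less where a joint would pass 70% of its speed; a pose out of reach is approached as far as the arm can. A call with a number of a shift or a turn outside -1 to 1 is refused whole. A call with a gripper value outside its range is refused whole. The fingers move at their own pace and stop on an object; the grip force is fixed at half the most. Time passes only in rows, so rows that repeat a pose let the fingers close. It gives the time, the measured TCP pose, the force, the opening and the grip force at its end, in the units of the state.
- get_obs(): the state, without advancing time (a new reading comes with each control period).
- get_image(name): name is "scene" or "side" or "wrist"; returns a dict with "pixels" (480x640x3 uint8, red, green, blue), "fx", "fy", "cx", "cy" (pixels), "T" (4x4, takes a point from camera to world coordinates). Camera axes: x right, y down, z forward; pixel columns grow to the right and rows downward; lengths in mm; the calibration is good to about 2 mm. A picture is of the moment at which its call begins. There is no depth.
- close_job(): hands the job in; it is judged then, once.
The state is a dict: "t": time; "qpos": joint angles; "qvel": joint speeds; "joint_torque": joint torques, N m; "ee_pos": TCP position; "orientation": TCP orientation; "ft_force": force on the tool from outside, world axes, zero at the start; "moment": the same for the moment, N m; "width": finger opening in mm; "grasp_force": force on a finger pad.
Only numpy, scipy, OpenCV 4.12 (cv2) and the standard library are available. Lean on these libraries where they do the work, as an engineer would, in place of code of your own. Each camera call takes 0.05 s, during which the arm holds its last target. There are 200 camera calls.

## Working session

There is one attempt and no reset: what is moved stays moved. The work goes in short steps, Python scripts to look and compute and a tool call to move; the robot and the scene stay as the last step left them, time stands still between calls to the robot, and variables do not carry over. Pictures are saved under pics/ and viewed, at most 12 in all, crops included, and the job is handed in when it is done.

Besides the shell and the picture viewer there is one more tool, called after "Call:" as name(argument=value, ...), one argument or row to a line, values as JSON. step_arm: Moves the arm, as the interface text tells. Its arguments: {"type":"object","properties":{"deltas":{"type":"array","items":{"type":"array"}}},"required":["deltas"]}

```bash
mkdir -p pics; cat > h.py <<'E'
from workcell import *
import numpy as np, cv2
from scipy.spatial.transform import Rotation as R
def shot(n,f):
    im=get_image(n); cv2.imwrite(f,cv2.cvtColor(im["pixels"],cv2.COLOR_RGB2BGR)); np.save(f+".npy",{k:v for k,v in im.items()},allow_pickle=True); return im
def load(f): return np.load(f+".npy",allow_pickle=True).item()
def px2w(im,u,v,z):
    T=np.array(im["T"]); d=T[:3,:3]@[(u-im["cx"])/im["fx"],(v-im["cy"])/im["fy"],1]; c=T[:3,3]
    return c+d*(z-c[2])/d[2]
def w2px(im,p):
    T=np.array(im["T"]); q=T[:3,:3].T@(np.array(p)-T[:3,3]); return im["fx"]*q[0]/q[2]+im["cx"],im["fy"]*q[1]/q[2]+im["cy"]
E
python3 - <<'E'
from h import *
for n in("scene","side"):
    im=shot(n,f"pics/{n}0.png"); print(n,np.round(im["T"],3).tolist(),im["fx"])
print(get_obs())
E
```

```text
scene [[-0.892, -0.273, 0.36, 204.374], [-0.452, 0.527, -0.72, 413.386], [0.007, -0.805, -0.594, 557.106], [0.0, 0.0, 0.0, 1.0]] 457.9219780235125
side [[-0.914, -0.182, 0.362, 185.581], [-0.405, 0.449, -0.796, 489.888], [-0.018, -0.874, -0.485, 457.158], [0.0, 0.0, 0.0, 1.0]] 490.9299033072801
{'t': 0.1, 'qpos': array([-1.20002093e+00,  4.23761649e-01,  1.63061899e+00, -2.20151677e-05,
        1.08859949e+00, -1.90504592e-02]), 'qvel': array([-0.00017489, -0.00020884, -0.00248137, -0.0002266 ,  0.00151476,
       -0.00080768]), 'joint_torque': array([-3.37543115e-04, -5.45612490e+01, -2.74325430e+01,  6.45369664e-02,
        1.87649438e-02, -2.47098257e-05]), 'ee_pos': array([ 237.32146193, -577.63904374,  221.97903495]), 'orientation': array([-3.08076515e+00, -6.08218978e-01,  4.11286187e-04]), 'ft_force': array([ 0.41958597, -0.07362914,  0.28041346]), 'moment': array([-0.00431435, -0.05511001,  0.03453544]), 'grasp_force': 0.0, 'width': 88.00492180752563}
```

View pics/scene0.png

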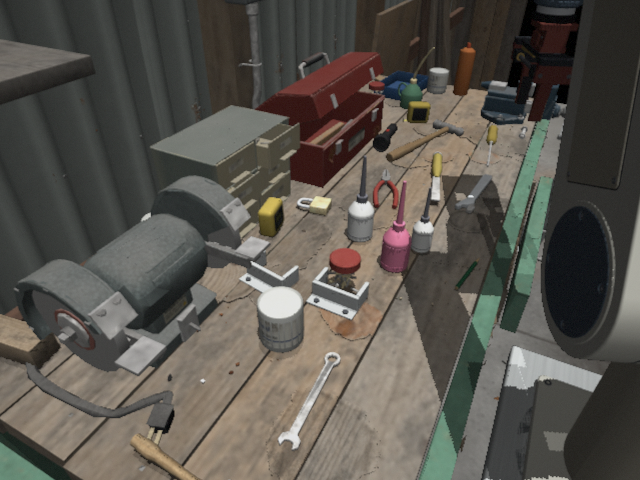

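View pics/side0.png

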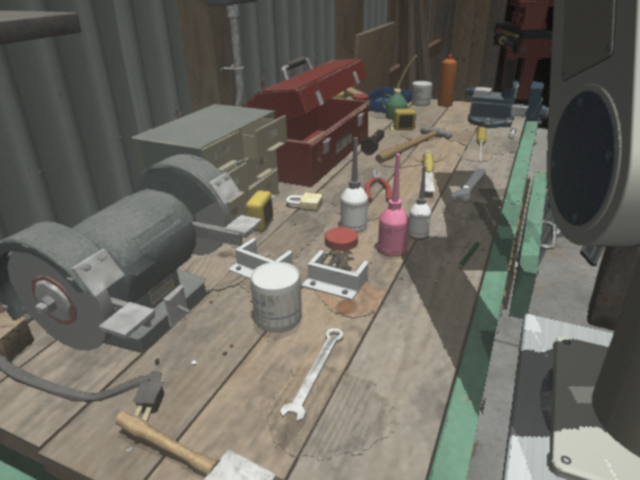

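The larger white bottle is at about (360,235) in the scene picture, with a pink one and a smaller white one beside it. The empty bay is the far one at (268,275), and the jar is in the near bay at (342,290). I'll enlarge that area.

```bash
python3 - <<'E'
from h import *
im=cv2.imread("pics/scene0.png")[200:350,230:430]
cv2.imwrite("pics/c0.png",cv2.resize(im,None,fx=4,fy=4,interpolation=cv2.INTER_CUBIC))
s=load("pics/scene0.png")
for n,u,v in [("bottle base front",360,241),("pink",395,270),("small",422,250),("jarbay",340,310),("tin",281,347)]: print(n,px2w(s,u,v,0).round())
E
```

```text
bottle base front [ 469. -303.    0.]
pink [ 374. -248.    0.]
small [ 346. -332.    0.]
jarbay [ 422. -103.    0.]
tin [470.  12.   0.]
```

View pics/c0.png

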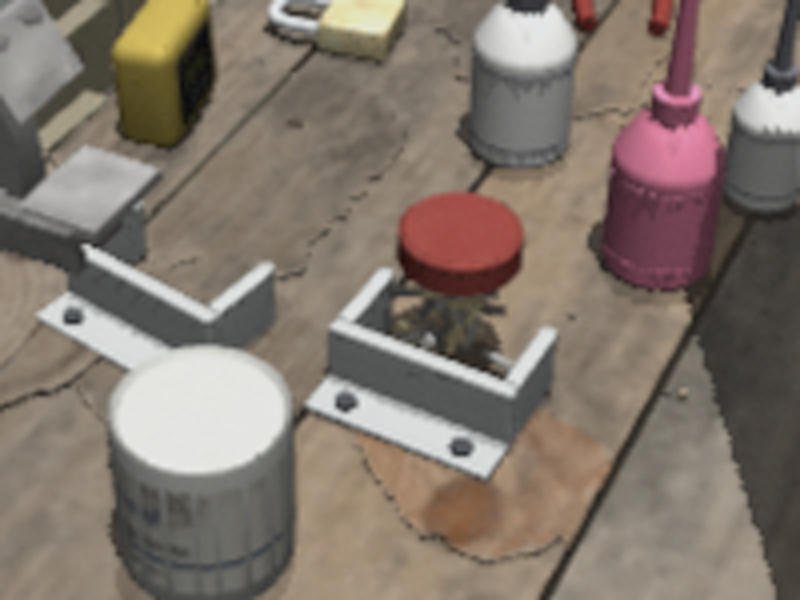

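The free bay shows its inner back face, its near side wall and its plate corner at crop (40,315). The tin covers the rest, and the grinder rest is close to its far end. I'll fit the poses from these points.

```bash
cat > m.py <<'E'
from h import *
from scipy.optimize import least_squares
s=load("pics/scene0.png"); C=lambda u,v:(230+u/4,200+v/4)
def fit(obs,x0):
    def P(p):
        x,y,a=p; c,si=np.cos(a),np.sin(a)
        return [w2px(s,(x+c*q[0]-si*q[1],y+si*q[0]+c*q[1],q[2])) for q,_ in obs]
    f=lambda p:(np.array(P(p))-np.array([C(*o) for _,o in obs])).ravel()
    r=least_squares(f,x0,x_scale=[10,10,.1]); print(r.x.round(3),"res px",np.round(r.fun.reshape(-1,2),1).tolist())
    return r.x
if __name__=="__main__":
    # bay y: +y is robot -x side (x->+y world, y-> -x world)
    jar=[((35.5,44,32),(513,396)),((-12.5,44,32),(555,335)),((35.5,44,0),(513,440)),((35.5,-44,32),(330,328)),((-12.5,-36,32),(393,272))]
    fit(jar,[430,-140,1.57])
    free=[((35.5,44,32),(210,322)),((-12.5,44,32),(275,265)),((-12.5,44,0),(273,315)),]
    fit(free,[550,-130,1.57])
    for n,p in {"pl free left":(40,315),"free wall left":(85,250),"pl jar left":(305,405),"jar plate right":(490,477)}.items(): print(n,px2w(s,*C(*p),32 if 'wall' in n else 0).round())
    # cylinders: base left/right tangent edges at z~10 : centre by axis fit
    for n,l,r,bot in [("bottle",(472,130),(572,135),(522,165)),("pink",(605,240),(715,250),(657,288)),("small",(728,190),(808,195),(765,212)),("tin",(112,530),(293,550),(200,600))]:
        fr=px2w(s,*C(*bot),0); cam=np.array(s["T"])[:3,3]; d=(fr-cam)[:2]; d/=np.linalg.norm(d)
        rr={"bottle":26.5,"pink":26.5,"small":20,"tin":35}[n]; print(n,(fr[:2]+d*rr).round(), "width est",np.linalg.norm(px2w(s,*C(*l),15)-px2w(s,*C(*r),15)).round())
    for n,u,v,z in [("tape",265,236,0),("padlock",318,214,0),("rest corner near",270,243,100),("rest low",265,265,0),("wheel edge",240,205,150)]: print(n,px2w(s,u,v,z).round())
E
python3 m.py
```

```text
[ 436.523 -147.894    1.558] res px [[0.4, -0.4], [1.0, -2.1], [-0.7, 2.4], [-0.7, 0.0], [0.1, -0.3]]
[ 567.938 -132.957    1.468] res px [[-0.0, 0.0], [-0.4, -0.5], [0.4, 0.4]]
pl free left [620. -92.   0.]
free wall left [ 603. -110.   32.]
pl jar left [483. -96.   0.]
jar plate right [394. -93.   0.]
bottle [ 476. -328.] width est 51.0
pink [ 380. -267.] width est 52.0
small [ 348. -341.] width est 39.0
tin [488. -11.] width est 72.0
tape [ 651. -228.    0.]
padlock [ 591. -354.    0.]
rest corner near [ 553. -100.  100.]
rest low [ 600. -147.    0.]
wheel edge [ 616. -112.  150.]
```

```bash
cat > d.py <<'E'
from h import *
def Rt(tilt,az,flip=1):
    f=np.array([np.cos(az),np.sin(az),0]); z=np.sin(tilt)*f+np.cos(tilt)*np.array([0,0,-1]); y=flip*np.cross(f,[0,0,1]); return R.from_matrix(np.c_[np.cross(y,z),y,z])
def delta(p,Rg,base=None):
    o=get_obs(); b=R.from_rotvec(o["orientation"]); sh=b.inv().apply(np.array(p)-o["ee_pos"])/300; rv=(b.inv()*Rg).as_rotvec()/1.5
    return sh.round(3),rv.round(3)
E
python3 - <<'E'
from d import *
o=get_obs(); print(R.from_rotvec(o["orientation"]).as_matrix().round(2))
for fl in(1,-1): print(fl,delta([465,-440,200],Rt(np.radians(22),1.468,fl),))
s=load("pics/scene0.png")
for n,u,v in [("plier handles",380,206),("plier2",396,207),("plier top",386,172),("yellow knife",436,200)]: print(n,px2w(s,u,v,5).round())
for z in(30,60,90,120): print(z,px2w(s,266,262,z).round(),px2w(s,270,242,z).round())
E
```

```text
[[ 0.92  0.38 -0.  ]
 [ 0.38 -0.92  0.  ]
 [ 0.   -0.   -1.  ]]
1 (array([ 0.876, -0.136,  0.073]), array([ 0.137,  0.23 , -0.71 ]))
-1 (array([ 0.876, -0.136,  0.073]), array([ 0.263, -0.157,  1.356]))
plier handles [ 478. -442.    5.]
plier2 [ 444. -455.    5.]
plier top [ 523. -604.    5.]
yellow knife [ 372. -527.    5.]
30 [ 582. -125.   30.] [ 608. -181.   30.]
60 [560. -95.  60.] [ 585. -147.   60.]
90 [539. -64.  90.] [ 562. -113.   90.]
120 [517. -33. 120.] [539. -80. 120.]
```

Call:
step_arm(
  deltas=[
    [[0.876, -0.136, -0.03], [0.137, 0.23, -0.71], -0.23],
    [[0.876, -0.136, -0.03], [0.137, 0.23, -0.71], -0.23],
    [[0.876, -0.136, -0.03], [0.137, 0.23, -0.71], -0.23],
    [[0.876, -0.136, -0.03], [0.137, 0.23, -0.71], -0.23],
    [[0.876, -0.136, -0.03], [0.137, 0.23, -0.71], -0.23],
    [[0.876, -0.136, -0.03], [0.137, 0.23, -0.71], -0.23],
    [[0.876, -0.136, -0.03], [0.137, 0.23, -0.71], -0.23],
    [[0.876, -0.136, -0.03], [0.137, 0.23, -0.71], -0.23],
    [[0.876, -0.136, -0.03], [0.137, 0.23, -0.71], -0.23],
    [[0.876, -0.136, -0.03], [0.137, 0.23, -0.71], -0.23],
    [[0.876, -0.136, -0.03], [0.137, 0.23, -0.71], -0.23],
    [[0.876, -0.136, -0.03], [0.137, 0.23, -0.71], -0.23],
  ],
)

```text
t: 1.1
ee_pos: [464.8, -440.5, 231.3]
orientation: [-2.125, -1.91, -0.41]
ft_force: [-0.1, -0.1, -0.7]
width: 33.7
grasp_force: 0.0
```

```bash
python3 - <<'E'
from h import *
im=shot("wrist","pics/w1.png"); print(np.round(im["T"],2).tolist(),im["fx"])
E
```

```text
[[0.99, -0.11, 0.01, 465.46], [-0.11, -0.99, 0.1, -429.26], [0.0, -0.1, -1.0, 408.83], [0.0, 0.0, 0.0, 1.0]] 380.27499093036516
```

View pics/w1.png

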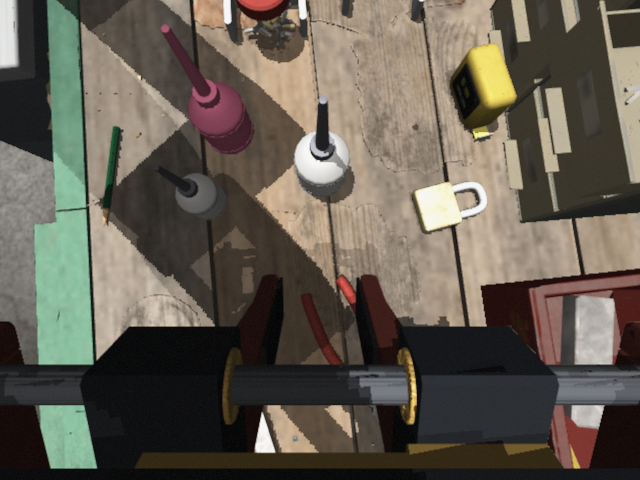

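The wrist picture shows the bottle with its body centred near (322,161) at shoulder height. The free bay's side wall ends are at (346,10) and (418,12), the padlock is at (437,207) and the tape at (482,88).

```bash
python3 - <<'E'
from h import *
im=load("pics/w1.png")
for n,u,v,z in [("shoulder",322,161,62),("collar",321,145,96),("nozzle",323,99,180),("wallR top end",346,15,32),("wallL",418,19,32),("jarR",303,22,32),("jarL",229,24,32),("tape base corner",460,115,0),("tape right",510,100,31),("padlock",432,232,10),("pink base",238,150,0),("pink sh",219,112,62),("small",198,190,40),("cabinet",525,220,0)]: print(n,px2w(im,u,v,z).round())
E
python3 - <<'E'
import cv2
im=cv2.imread("pics/w1.png")[0:210,200:530]
cv2.imwrite("pics/w1c.png",cv2.resize(im[0:130,0:200],None,fx=4,fy=4,interpolation=cv2.INTER_CUBIC) if 0 else cv2.resize(im[:60,:260],None,fx=3,fy=3,interpolation=cv2.INTER_CUBIC))
E
```

```text
shoulder [ 479. -325.   62.]
collar [ 479. -322.   96.]
nozzle [ 480. -321.  180.]
wallR top end [ 523. -162.   32.]
wallL [ 598. -174.   32.]
jarR [ 477. -165.   32.]
jarL [ 399. -159.   32.]
tape base corner [ 641. -271.    0.]
tape right [ 681. -272.   31.]
padlock [ 589. -399.   10.]
pink base [ 391. -285.    0.]
pink sh [ 387. -268.   62.]
small [ 356. -335.   40.]
cabinet [ 694. -395.    0.]
```

View pics/w1c.png

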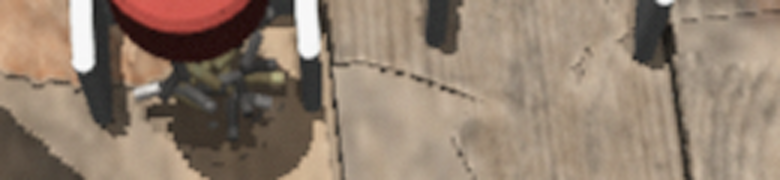

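The crop shows the base ends of the walls: free bay at about (347,16.5) and (417,21.5), jar bay at (236,41) and (304,36).

```bash
python3 - <<'E'
from d import *
im=load("pics/w1.png")
for n,a,b in [("free",(346.7,16.3),(417,21.5)),("jar",(236,41),(304,36))]:
    A=px2w(im,*a,0)[:2];B=px2w(im,*b,0)[:2]; v=(B-A)/np.linalg.norm(B-A); x=np.array([-v[1],v[0]]); print(n,A.round(),B.round(),np.linalg.norm(A-B).round(1),"yaw",np.arctan2(x[1],x[0]).round(3),"org",((A+B)/2+12.5*x).round(1))
print(px2w(im,421.7,1,32).round())
a=1.45
f=np.array([np.cos(a),np.sin(a)]); b=np.array([479,-323]); Rg=Rt(np.radians(22),a)
for d,z in((85,100),(85,20),(45,20)): p=np.r_[b-f*d,z]; print(p.round(),delta(p,Rg))
E
```

```text
free [ 528. -141.] [ 607. -156.] 80.7 yaw 1.386 org [ 570.1 -136. ]
jar [ 400. -157.] [ 477. -159.] 77.6 yaw 1.542 org [ 438.7 -145.9]
[ 604. -155.   32.]
[ 469. -407.  100.] (array([-0.061,  0.002,  0.448]), array([-0.004,  0.001,  0.009]))
[ 469. -407.   20.] (array([-0.16 ,  0.002,  0.696]), array([-0.004,  0.001,  0.009]))
[ 474. -368.   20.] (array([-0.036,  0.004,  0.745]), array([-0.004,  0.001,  0.009]))
```

Call:
step_arm(
  deltas=[
    [[-0.061, 0.002, 0.448], [0, 0, 0.01], -0.23],
    [[-0.061, 0.002, 0.448], [0, 0, 0.01], -0.23],
    [[-0.061, 0.002, 0.448], [0, 0, 0.01], -0.23],
    [[-0.061, 0.002, 0.448], [0, 0, 0.01], -0.23],
    [[-0.11, 0.002, 0.57], [0, 0, 0.01], -0.23],
    [[-0.16, 0.002, 0.696], [0, 0, 0.01], -0.23],
    [[-0.16, 0.002, 0.696], [0, 0, 0.01], -0.23],
    [[-0.16, 0.002, 0.696], [0, 0, 0.01], -0.23],
  ],
)

```text
t: 1.82
ee_pos: [468.5, -406.7, 19.7]
orientation: [-2.133, -1.893, -0.408]
ft_force: [0.4, 0.1, 1.3]
width: 33.9
grasp_force: 0.0
```

```bash
python3 - <<'E'
from d import *
o=get_obs(); print(o["ee_pos"],o["ft_force"])
im=shot("wrist","pics/w2.png"); shot("side","pics/s2.png"); print(np.round(im["T"],2).tolist())
Rg=Rt(np.radians(22),1.44)
b0=np.array([479,-323]); h=np.array([569,-135]); fb=np.array([np.cos(1.42),np.sin(1.42)]); f=np.array([np.cos(1.44),np.sin(1.44)])
pre=h-60*fb
for n,p in [("contact",b0),("pre",pre),("m10",h-10*fb),("home",h)]:
    q=np.r_[p-31*f,20]; print(n,q.round(),delta(q,Rg))
E
```

```text
[ 468.4881381  -406.65056993   19.71567432] [0.44962345 0.09171611 1.2821786 ]
[[0.99, -0.12, 0.01, 470.49], [-0.12, -0.99, 0.1, -396.13], [-0.01, -0.1, -0.99, 197.33], [0.0, 0.0, 0.0, 1.0]]
contact [ 475. -354.   20.] (array([ 0.167, -0.006,  0.077]), array([-0.005,  0.002,  0.008]))
pre [ 556. -225.   20.] (array([0.592, 0.211, 0.247]), array([-0.005,  0.002,  0.008]))
m10 [ 563. -176.   20.] (array([0.747, 0.217, 0.309]), array([-0.005,  0.002,  0.008]))
home [ 565. -166.   20.] (array([0.778, 0.218, 0.321]), array([-0.005,  0.002,  0.008]))
```

View pics/w2.png

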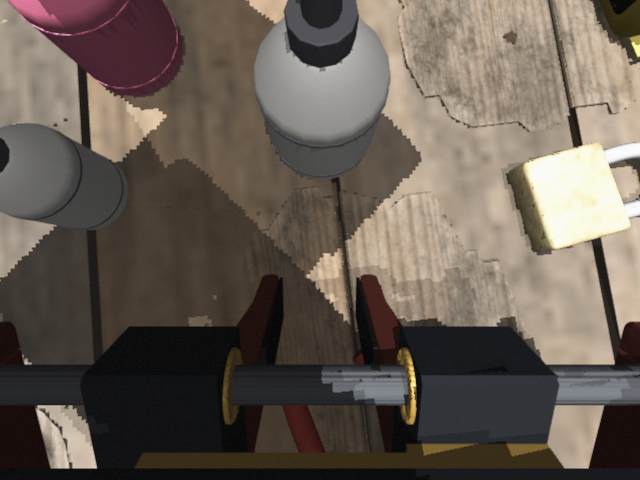

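The bottle is upright and lies centred ahead of the fingers: body at column ~322, finger gap at ~320. I'll start a slow push.

Call:
step_arm(
  deltas=[
    [[0.06, -0.002, 0.028], [0, 0, 0.01], -0.23],
    [[0.11, -0.004, 0.051], [0, 0, 0.01], -0.23],
    [[0.14, -0.005, 0.065], [0, 0, 0.01], -0.23],
    [[0.155, -0.006, 0.071], [0, 0, 0.01], -0.23],
    [[0.17, -0.004, 0.078], [0, 0, 0.01], -0.23],
    [[0.19, 0.006, 0.086], [0, 0, 0.01], -0.23],
    [[0.212, 0.017, 0.095], [0, 0, 0.01], -0.23],
    [[0.235, 0.028, 0.104], [0, 0, 0.01], -0.23],
    [[0.257, 0.04, 0.113], [0, 0, 0.01], -0.23],
    [[0.28, 0.051, 0.122], [0, 0, 0.01], -0.23],
    [[0.302, 0.063, 0.131], [0, 0, 0.01], -0.23],
    [[0.324, 0.074, 0.14], [0, 0, 0.01], -0.23],
    [[0.347, 0.086, 0.149], [0, 0, 0.01], -0.23],
    [[0.369, 0.097, 0.158], [0, 0, 0.01], -0.23],
    [[0.369, 0.097, 0.158], [0, 0, 0.01], -0.23],
  ],
)

```text
t: 3.17
ee_pos: [513.5, -291.3, 18.0]
orientation: [-2.148, -1.882, -0.406]
ft_force: [1.1, -0.3, 0.5]
width: 33.7
grasp_force: 0.8
```

```bash
python3 - <<'E'
from d import *
im=shot("wrist","pics/w3.png"); s=shot("scene","pics/s3.png")
c=np.hstack([cv2.resize(cv2.imread("pics/w3.png"),(400,300)),cv2.resize(cv2.imread("pics/s3.png")[130:330,180:447],(400,300))])
cv2.imwrite("pics/v3.png",c)
print(np.round(im["T"],2).tolist())
E
```

```text
[[0.99, -0.13, 0.01, 515.88], [-0.13, -0.99, 0.1, -280.18], [-0.01, -0.1, -1.0, 195.53], [0.0, 0.0, 0.0, 1.0]]
```

View pics/v3.png

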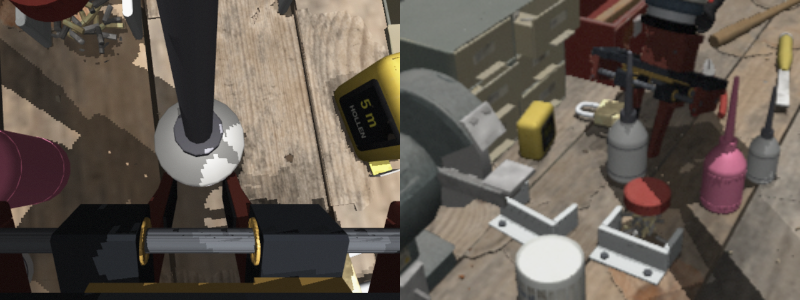

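The bottle sits in the cradle, upright, with the tape clear on the right. I'll work out the height of the grinder rest corner next to the bay and the remaining steps.

```bash
python3 - <<'E'
from d import *
s=cv2.imread("pics/scene0.png")[190:280,200:320]; d=cv2.imread("pics/side0.png")[180:270,190:310]
cv2.imwrite("pics/g.png",np.hstack([cv2.resize(x,(400,300),interpolation=cv2.INTER_CUBIC) for x in(s,d)]))
im=load("pics/w3.png")
for n,u,v,z in [("wallR base end",224,36,0),("jar right base",85,60,0),("tape base",589,256,0),("collar",317,213,96)]: print(n,px2w(im,u,v,z).round())
Rg=Rt(np.radians(22),1.42); h=np.array([569,-135]); f=np.array([np.cos(1.42),np.sin(1.42)])
for k in(60,30,12,0,-5): q=np.r_[h-(31+k)*f,20]; print(k,q.round(),delta(q,Rg))
E
```

```text
wallR base end [ 480. -145.    0.]
jar right base [ 403. -149.    0.]
tape base [ 652. -289.    0.]
collar [ 517. -264.   96.]
60 [ 555. -225.   20.] (array([0.225, 0.111, 0.08 ]), array([-0.011,  0.001,  0.01 ]))
30 [ 560. -195.   20.] (array([0.317, 0.113, 0.118]), array([-0.011,  0.001,  0.01 ]))
12 [ 563. -178.   20.] (array([0.373, 0.114, 0.14 ]), array([-0.011,  0.001,  0.01 ]))
0 [ 564. -166.   20.] (array([0.41 , 0.115, 0.155]), array([-0.011,  0.001,  0.01 ]))
-5 [ 565. -161.   20.] (array([0.426, 0.116, 0.161]), array([-0.011,  0.001,  0.01 ]))
```

View pics/g.png

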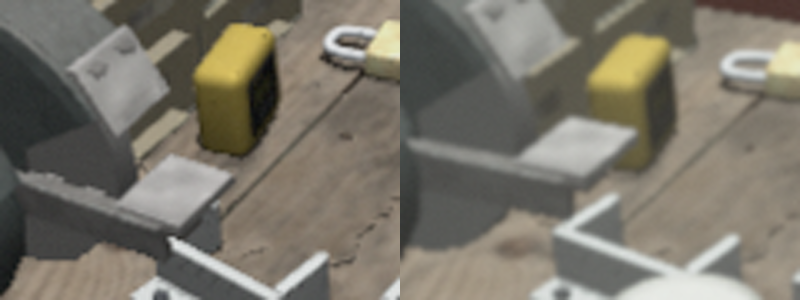

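```bash
python3 - <<'E'
from d import *
from scipy.optimize import least_squares
S=load("pics/scene0.png"); D=load("pics/side0.png")
g=lambda u,v:(200+u*.3,190+v*.3); k=lambda u,v:(190+(u-400)*.3,180+v*.3)
for n,a,b in [("rest tip",(235,180),(635,130)),("rest low corner",(165,228),(572,182)),("rest far",(170,155),(578,115))]:
    r=least_squares(lambda p:np.r_[np.array(w2px(S,p))-g(*a),np.array(w2px(D,p))-k(*b)],[600,-100,80],x_scale=10); print(n,r.x.round(),r.fun.round(1))
for n,p in [("wall L back outer",(553,232)),("wall L end outer",(613,195)),("wall R end",(737,237))]: print(n,px2w(D,*k(*p),32).round())
E
```

```text
rest tip [535. -72. 123.] [-1.2 -0.2  1.2  0.1]
rest low corner [553. -41. 108.] [ 0.2  0.  -0.2 -0. ]
rest far [572. -77. 122.] [ 0.8  0.1 -0.8 -0.1]
wall L back outer [ 614. -108.   32.]
wall L end outer [ 605. -153.   32.]
wall R end [ 525. -139.   32.]
```

The grinder rest is at z≈115 with y above -80, so it is clear of the hand and the nozzle. I'll continue.

Call:
step_arm(
  deltas=[
    [[0.023, 0.011, 0.008], [0, 0, 0.002], -0.23],
    [[0.045, 0.022, 0.016], [0, 0, 0.004], -0.23],
    [[0.068, 0.033, 0.024], [0, 0, 0.006], -0.23],
    [[0.09, 0.044, 0.032], [0, 0, 0.01], -0.23],
    [[0.113, 0.055, 0.04], [0, 0, 0.01], -0.23],
    [[0.135, 0.066, 0.048], [0, 0, 0.01], -0.23],
    [[0.158, 0.077, 0.056], [0, 0, 0.01], -0.23],
    [[0.18, 0.089, 0.064], [0, 0, 0.01], -0.23],
    [[0.203, 0.1, 0.072], [0, 0, 0.01], -0.23],
    [[0.225, 0.111, 0.08], [0, 0, 0.01], -0.23],
    [[0.25, 0.112, 0.09], [0, 0, 0.01], -0.23],
    [[0.273, 0.113, 0.1], [0, 0, 0.01], -0.23],
    [[0.295, 0.113, 0.109], [0, 0, 0.01], -0.23],
    [[0.317, 0.113, 0.118], [0, 0, 0.01], -0.23],
    [[0.317, 0.113, 0.118], [0, 0, 0.01], -0.23],
  ],
)

```text
t: 4.52
ee_pos: [558.7, -193.4, 19.5]
orientation: [-2.158, -1.863, -0.402]
ft_force: [-0.1, -1.1, -1.0]
width: 33.6
grasp_force: 0.5
```

```bash
python3 - <<'E'
from d import *
im=shot("wrist","pics/w4.png"); s=shot("scene","pics/s4.png")
c=np.hstack([cv2.resize(cv2.imread("pics/w4.png"),(400,300)),cv2.resize(cv2.imread("pics/s4.png")[170:320,210:410],(400,300))])
cv2.imwrite("pics/v4.png",c)
Rg=Rt(np.radians(22),1.40); h=np.array([569,-135]); f=np.array([np.cos(1.40),np.sin(1.40)])
for k in(12,0,-6): q=np.r_[h-(31+k)*f,20]; print(k,q.round(),delta(q,Rg))
E
```

```text
12 [ 562. -177.   20.] (array([0.054, 0.001, 0.02 ]), array([-0.017,  0.001,  0.013]))
0 [ 564. -166.   20.] (array([0.091, 0.002, 0.035]), array([-0.017,  0.001,  0.013]))
-6 [ 565. -160.   20.] (array([0.11 , 0.003, 0.043]), array([-0.017,  0.001,  0.013]))
```

View pics/v4.png

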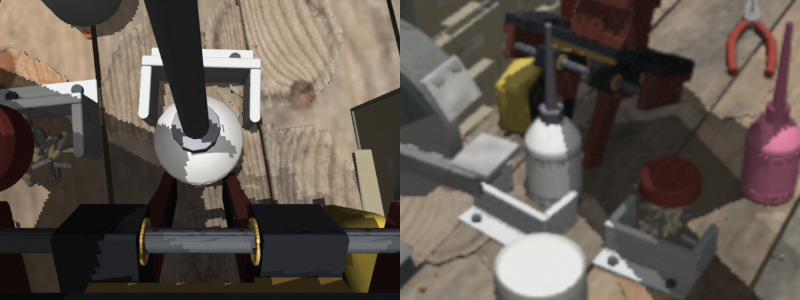

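The bottle is at the mouth and centred with the bay (both at column ~200). I'll push it home slowly.

Call:
step_arm(
  deltas=[
    [[0.016, 0, 0.006], [0, 0, 0], -0.23],
    [[0.032, 0, 0.012], [0, 0, 0], -0.23],
    [[0.045, 0.001, 0.018], [0, 0, 0], -0.23],
    [[0.058, 0.001, 0.023], [0, 0, 0], -0.23],
    [[0.068, 0.001, 0.027], [0, 0, 0], -0.23],
    [[0.077, 0.001, 0.03], [0, 0, 0], -0.23],
    [[0.085, 0.002, 0.033], [0, 0, 0], -0.23],
    [[0.091, 0.002, 0.035], [0, 0, 0], -0.23],
    [[0.091, 0.002, 0.035], [0, 0, 0], -0.23],
  ],
)

```text
t: 5.37
ee_pos: [563.7, -165.6, 19.9]
orientation: [-2.159, -1.863, -0.402]
ft_force: [-0.3, -0.4, -0.5]
width: 34.1
grasp_force: 0.5
```

Call:
step_arm(
  deltas=[
    [[0.006, 0, 0.0025], [0, 0, 0], -0.23],
    [[0.012, 0, 0.005], [0, 0, 0], -0.23],
    [[0.012, 0, 0.005], [0, 0, 0], -0.23],
  ],
)

```text
t: 5.62
ee_pos: [564.4, -162.1, 19.9]
orientation: [-2.16, -1.863, -0.402]
ft_force: [-0.1, -1.8, -0.4]
width: 33.6
grasp_force: 0.8
```

Call:
step_arm(
  deltas=[
    [[0.006, 0, 0.0025], [0, 0, 0], -0.23],
    [[0.006, 0, 0.0025], [0, 0, 0], -0.23],
  ],
)

```text
t: 5.78
ee_pos: [564.8, -161.5, 19.9]
orientation: [-2.161, -1.865, -0.401]
ft_force: [-2.5, -7.1, 0.0]
width: 33.8
grasp_force: 3.4
```

Call:
step_arm(
  deltas=[
    [[0.006, 0, 0.0025], [0, 0, 0], -0.23],
    [[0.006, 0, 0.0025], [0, 0, 0], -0.23],
  ],
)

```text
t: 5.95
ee_pos: [565.1, -161.1, 19.9]
orientation: [-2.163, -1.867, -0.4]
ft_force: [-4.2, -15.0, 0.6]
width: 33.9
grasp_force: 6.7
```

```bash
python3 - <<'E'
from d import *
im=shot("wrist","pics/w5.png")
c=cv2.imread("pics/w5.png")[40:340,160:480]; cv2.imwrite("pics/v5.png",cv2.resize(c,None,fx=1.8,fy=1.8))
print(get_obs()["ee_pos"],get_obs()["ft_force"])
E
```

```text
[ 565.12218243 -161.07435326   19.92555036] [ -4.09753111 -13.35626639   0.78385014]
```

View pics/v5.png

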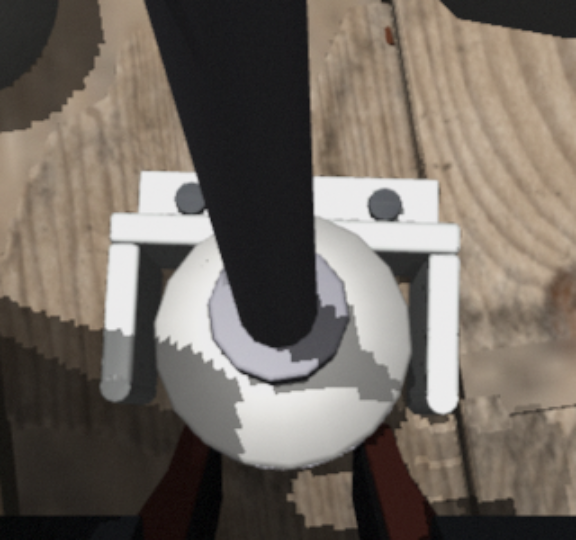

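The bottle is against the back wall (about 14 N, rising within 1 mm), centred between the walls and upright. I'll back off straight, then rise.

Call:
step_arm(
  deltas=[
    [[-0.01, 0, -0.004], [0, 0, 0], -0.23],
    [[-0.03, 0, -0.012], [0, 0, 0], -0.23],
    [[-0.06, 0, -0.024], [0, 0, 0], -0.23],
    [[-0.1, 0, -0.04], [0, 0, 0], -0.23],
    [[-0.155, 0, -0.062], [0, 0, 0], -0.23],
    [[-0.155, 0, -0.062], [0, 0, 0], -0.23],
    [[-0.125, 0, -0.15], [0, 0, 0], -0.23],
    [[-0.065, 0, -0.3], [0, 0, 0], -0.23],
    [[0.0, 0, -0.45], [0, 0, 0], -0.23],
    [[0.07, 0, -0.62], [0, 0, 0], -0.23],
    [[0.07, 0, -0.62], [0, 0, 0], -0.23],
    [[0.07, 0, -0.62], [0, 0, 0], -0.23],
    [[0.07, 0, -0.62], [0, 0, 0], -0.23],
  ],
)

```text
t: 7.08
ee_pos: [561.4, -208.7, 202.1]
orientation: [-2.162, -1.866, -0.405]
ft_force: [-0.5, 0.5, -0.4]
width: 34.2
grasp_force: 0.0
```

```bash
python3 - <<'E'
from d import *
im=shot("wrist","pics/w6.png"); s=shot("scene","pics/s6.png")
c=np.hstack([cv2.resize(cv2.imread("pics/w6.png"),(400,300)),cv2.resize(cv2.imread("pics/s6.png")[170:320,210:410],(400,300))])
cv2.imwrite("pics/v6.png",c); print(get_obs()["ft_force"])
E
```

```text
[-0.00722648  0.17998645 -0.07327958]
```

View pics/v6.png

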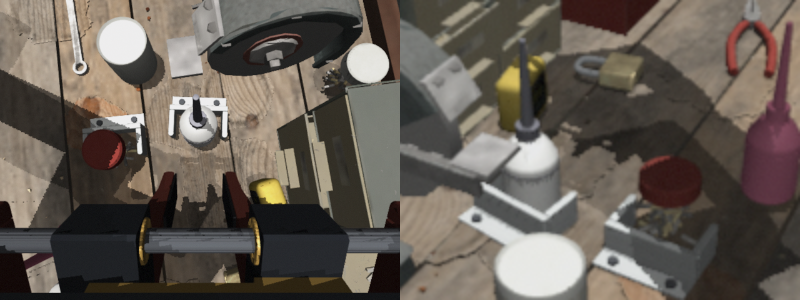

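The bottle stands home and upright in the bay at wrist (200,122). The jar, tin, tape and padlock look where they were, and the hand is clear.

```bash
python3 -c "
from workcell import *
print(close_job())"
```

```text
the job is handed in; nothing more can be done
None
```

The glue bottle is upright in the empty bay against its back wall, the jar, tin, padlock and tape measure look unmoved in the last pictures, the hand is clear, and the job is handed in (no verdict was returned).

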